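Seat the finishing roller in its slotted stand

TASK

Put the cork finishing roller back to work: lift it off its wooden rest, lower its axle into the two open slots of the grey stand and press it gently down until both ends have bottomed evenly on their bearings and both spring plungers have snapped back over the axle, then let go. Feel for the bottom, because the bearing height is adjustable and not known beforehand; do not drop the roller or ram it (never more than 45 N on the stand), and leave the other things on the bench where they are.

Things in the scene. Friction and masses are not known exactly. Their poses are not given: they have to be found in the camera images.
- roller: Loose cork roller, 50 mm across, 70 mm long, on a 12 mm steel axle, 144 mm long with round ends; low steel hubs reach 5 mm past the cork. 0.2 to 0.4 kg. Grip it from above across the cork. Origin on the axle at mid length, y along the axle; x and z turn as it rolls and mean nothing. Either end fits either slot.
- axle_end_a (a point): point on the axle's centre line 50 mm from the middle (own +y side), the part that goes in a slot
- axle_end_b (a point): point on the axle's centre line 50 mm from the middle (own -y side), the part that goes in a slot
- rest: Low wooden rest fixed to the bench, 38x84 mm, 14 mm high, with two round rails along its own y on which the cork lies, axle 35.4 mm above the bench and along the rest's y; both sides of the cork are free for fingers. Origin at the centre of its underside.
- stand: Grey stand fixed to the bench: base 116x156x10 mm, two cheeks 60 mm wide (x), 10 mm thick, 114 mm high, centred at y = +50 and -50 mm. Origin under the base's centre, z up. The seated axle lies along y at x = 0 (1 mm play), its centre at z = 50 to 80 mm, equal at both ends: brass pads on a locked carrier of unknown height bear it. The carrier's crossbar: top 31 mm below the seated axle.
- axle_slot_left (a point): Centre of the mouth of the slot in the stand's +y cheek, level with the cheek's top (z = 114 mm in the stand). The slot is vertical, 14 mm wide (x = -7 to 7 mm), open at the top; its mouth narrows at 45 degrees from 42 mm wide at z = 114 mm to 14 mm at z = 100 mm.
- axle_slot_right (a point): The same for the like slot in the stand's -y cheek.
- plunger_left (a joint): Spring plunger just outside the +y cheek: push-back in m, 0 = out (at the start, and once snapped over the seated axle), 0.002 to 0.004 as the axle passes. Its round nose stands 4 mm into the slot from +x, 6 mm above the seated axle's centre, stopping it 13 mm short. Passing both takes 6 to 18 N in all, least along the slot's -x side; then come the hard pads.
- plunger_right (a joint): The same for the plunger just outside the -y cheek.
- button_left (a joint): Small sprung steel button in the pad of the +y slot, 8 mm across: how far it is pushed down, m; 0 = 3 mm proud of the pad (nothing on it), 0.003 = flush, the axle is bottomed; 0.0023 or more once held there. Its spring takes 2 to 3 N: the roller's weight alone does not push it home; the plunger snapped over the axle holds it down.
- button_right (a joint): The same for the button in the pad of the -y slot.
- wax_lump: Bystander, to be left alone: dark lump of wax, 36x47x25 mm; origin at the centre of its underside
- sanding_block: Bystander, to be left alone: cork sanding block, 37x74x27 mm; origin at the centre of its underside
- awl: Bystander, to be left alone: stitching awl with wooden bulb handle, 120 mm long; origin at the centre of its underside
- thread_spool: Bystander, to be left alone: wooden thread spool, 42 mm across, 48 mm tall; origin at the centre of its underside
- shoe_brush: Bystander, to be left alone: shoe brush, 155x51x44 mm; origin at the centre of its underside
- polish_tin: Bystander, to be left alone: round polish tin, 80 mm across, 23 mm tall; origin at the centre of its underside
- heel_lift: Bystander, to be left alone: black heel lift, 55x58x8 mm; origin at the centre of its underside
Not all that is in view belongs to the job. What is shaped like the roller but pink is not meant.

How it is judged (in metres and radians):
On the way, in this order (a step that is already met when the one before it is completed fails the run):
1. the roller is lifted clear of its rest (z of roller in the frame of rest above 0.06 m), for 0.1 s.
2. both ends of the axle are in the mouths of the slots (z of each of axle_end_a, axle_end_b in the frame of stand below 0.11 m and x of roller in the frame of stand between -0.012 and 0.012 m and y of roller in the frame of stand between -0.02 and 0.02 m), for 0.1 s.
At the end, for the whole second after the job is handed in: Both ends of the axle have bottomed in the slots (buttons down over 1.8 mm; axle points 45 to 85 mm above the stand's underside, within 3 mm of the slot's middle; axle within 0.03 rad of the stand's y), both plungers are out again (within 1.2 mm), the roller at rest and let go (value of joint each of button_left, button_right above 0.0018 m and z of axle_end_a in the frame of stand between 0.045 and 0.085 m and x of axle_end_a in the frame of stand between -0.003 and 0.003 m and z of axle_end_b in the frame of stand between 0.045 and 0.085 m and x of axle_end_b in the frame of stand between -0.003 and 0.003 m and value of joint each of plunger_left, plunger_right below 0.0012 m and angle between the y axis of roller and the y axis of stand, either way round below 0.03 rad and linear speed of roller below 0.02 m/s and angular speed of roller below 0.3 rad/s and contact force between the fingers and roller below 0.1 N); the robot touches nothing.
It fails at once if the roller is pressed or knocked on the stand with more than 45 N (contact force between roller and stand above 45 N).
It fails at once if the robot pushes on the stand itself with more than 45 N (contact force between any of the fingers, the arm and stand above 45 N).
It fails at once if the roller is dropped (moving faster than 0.35 m/s out of the fingers) (contact force between the fingers and roller below 0.1 N and linear speed of roller above 0.35 m/s).
It fails at once if another thing on the bench is shifted by more than 25 mm (distance of any of wax_lump, sanding_block, awl, thread_spool, shoe_brush, polish_tin, heel_lift from where it was at the start of the episode above 0.025 m).
It also fails if it takes over 45 s, if anything falls off the work surface, if the arm or the gripper's body presses on something with over 40 N, if the wrist force passes 120 N, or if a joint passes its speed limit or range.

ROBOT

A 6-joint arm with a two-finger parallel gripper is mounted at the origin on a cart in front of the work surface, level with it; the furniture and walls round the work are solid. World frame = base frame: x ahead of the robot, y to its left, z up, the work surface at z = 0. Lengths are in mm, angles in rad, forces in N, time in s.
With the tool pointing down it reaches from about 300 to 950 mm from the base axis. Payload 3.1 kg.
Tool frame: the origin (TCP) lies at the very end of the fingers, on their centre line; the grasp point (between the pads) lies 19 mm behind it (bot.grip_depth is the distance from the TCP to the grasp point, in mm); z points along the fingers, y is the line along which they close (so a half turn about z gives the same grasp; the last joint's range is limited). The gripper opens to 85 mm and grips with 20 to 120 N. Pads are 22 mm wide; open, the fingers measure 114 mm over their backs; the gripper's body (76 mm by 85 mm) begins 54 mm behind the grasp point. The pads swing forward as they close: fully open they stand 13 mm farther back than shut.
Start: joints at [-1.229, 0.308, 1.634, -0, 1.2, -0.07], TCP at [250.137, -572.768, 231.272] pointing down, gripper open.
Joint ranges: [-3.06, 3.06], [-0.79, 1.96], [0.05, 2.63], [-1.19, 4.34], [0.05, 2.64], [-2.94, 2.94]. Speed limits (rad/s): [2.79, 2.79, 3.14, 3.14, 3.14, 3.14].

INTERFACE

Orientations are given as a 3x3 rotation matrix whose columns are the frame's x, y, z axes.
In Python, from workcell import bot, read_camera, camera_model gives the robot as it stands.
- The arm moves only by the tool play_rows, never from a script. Its argument "increments" is a list of rows, each an object of numbers: "wx", "wy", "wz": the turn, a rotation vector about the tool's x, y, z in degrees; "x", "y", "z": the shift along the tool's x, y, z in m; "hand": the opening, from 0 (shut) to 1 (fully open). A call has 1 to 20 rows; each row shifts and turns the commanded pose from where the row before left it, along the tool's axes as they then stand; what a row does not reach is not made up. A row lasts 1/8 s, in which the tool goes at most 62.5 mm and 10.7 degrees, less where a joint would pass 70% of its speed; a pose out of reach is approached as far as the arm can. A call with a gripper value outside its range is refused whole. The fingers move at their own pace and stop on an object; "newtons" is the grip in N (left out, the last holds). Time passes only in rows, so rows that do not move let the fingers close. It gives the time, the measured TCP pose, the force, the opening and the grip force at its end, in the units of the state.
- bot.observe(): the state, without advancing time (a new reading comes with each control period).
- read_camera(name): name is "scene" or "side" or "wrist"; returns the picture (384x512x3 uint8, red, green, blue); there is no depth.
- camera_model(name): a dict with "intrinsics" (3x3 intrinsics, pixels), "R" (3x3) and "t" (3): a world point X has camera coordinates R X + t; the wrist camera has in their place "hand_eye" (4x4, takes a point from camera to tool coordinates, whose origin is the TCP and whose axes are the flange's). Camera axes: x right, y down, z forward; pixel columns grow to the right and rows downward; lengths in mm; the calibration is good to about 2 mm. A picture is of the moment at which its call begins: read the wrist's pose just before it. camera_model takes no time and is no camera call.
- bot.hand_in(): hands the job in; it is judged then, once.
The state is a dict: "time_s": time; "joint_positions": joint angles; "joint_vel": joint speeds; "joint_torque": joint torques, N m; "tcp_pos": TCP position; "tool_rot": TCP orientation; "contact_force": force on the tool from outside, world axes, zero at the start; "wrist_torque": the same for the moment, N m; "gripper_width": opening from 0.0 (shut) to 1.0 (fully open); "finger_force": force on a finger pad.
Only numpy, scipy, OpenCV 4.12 (cv2) and the standard library are available. Lean on these libraries where they do the work, as an engineer would, in place of code of your own. Each camera call takes 0.05 s, during which the arm holds its last target. There are 200 camera calls.

## Working session

There is one attempt and no reset: what is moved stays moved. The work goes in short steps, Python scripts to look and compute and a tool call to move; the robot and the scene stay as the last step left them, time stands still between calls to the robot, and variables do not carry over. Pictures are saved under pics/ and viewed, at most 10 in all, crops included, and the job is handed in when it is done.

Besides the shell and the picture viewer there is one more tool, called after ">>>" as name(argument=value, ...) on one line, values as JSON. play_rows: Moves the arm, as the interface text tells. Its arguments: {"type":"object","properties":{"increments":{"type":"array","items":{"type":"object","properties":{"wx":{"type":"number"},"wy":{"type":"number"},"wz":{"type":"number"},"x":{"type":"number"},"y":{"type":"number"},"z":{"type":"number"},"hand":{"type":"number"}}}},"newtons":{"type":"number"}},"required":["increments"]}

```bash
mkdir -p pics; python3 - <<'E'
from workcell import bot, read_camera, camera_model
import cv2
s=bot.observe();print(s)
for n in ("scene","side"):
    im=read_camera(n);cv2.imwrite(f"pics/{n}0.png",im[...,::-1]);m=camera_model(n);print(n,m)
print(camera_model("wrist"))
E
```

```text
{'time_s': 0.0, 'joint_positions': array([-1.22869845e+00,  3.09004330e-01,  1.63520236e+00,  3.47251951e-05,
        1.19967003e+00, -6.97020721e-02]), 'joint_vel': array([-0.00025373,  0.00073666, -0.00052022,  0.00038026, -0.00032065,
        0.0012221 ]), 'joint_torque': array([-1.21351077e-03, -4.15250230e+01, -2.76665157e+01, -1.68735105e-04,
        1.02517329e-02,  5.42953842e-06]), 'tcp_pos': array([ 249.86987505, -571.98480399,  230.0399492 ]), 'tool_rot': array([[ 9.16406986e-01,  4.00247041e-01, -7.35736649e-04],
       [ 4.00247672e-01, -9.16404455e-01,  2.16256790e-03],
       [ 1.91329063e-04, -2.27626922e-03, -9.99997391e-01]]), 'contact_force': array([-1.01492822, -0.03610084, -0.65548487]), 'wrist_torque': array([ 0.07152677,  0.02522745, -0.02915524]), 'finger_force': 0.0, 'gripper_width': 0.9998353889248024}
scene {'intrinsics': array([[361.76052582,   0.        , 255.55867314],
       [  0.        , 361.76052582, 195.52056459],
       [  0.        ,   0.        ,   1.        ]]), 'R': array([[-0.87748945, -0.47934902, -0.01538771],
       [-0.33572655,  0.6368560
[... 334 characters left out ...]
0782, -0.01603629],
       [-0.01630372,  0.6409571 , -0.76740353],
       [ 0.04451077, -0.76627941, -0.64096385]]), 't': array([ 543.86846732,  139.82490636, 1089.68782779])}
{'intrinsics': array([[306.33885228,   0.        , 261.99930482],
       [  0.        , 306.33885228, 188.92749924],
       [  0.        ,   0.        ,   1.        ]]), 'hand_eye': array([[-7.81469379e-04, -9.59872434e-01, -2.80435910e-01,
         7.21671352e+01],
       [ 9.99999539e-01, -5.93677495e-04, -7.54590799e-04,
        -1.96619424e-01],
       [ 5.57822418e-04, -2.80436370e-01,  9.59872456e-01,
        -1.41650634e+02],
       [ 0.00000000e+00,  0.00000000e+00,  0.00000000e+00,
         1.00000000e+00]])}
```

View pics/scene0.png

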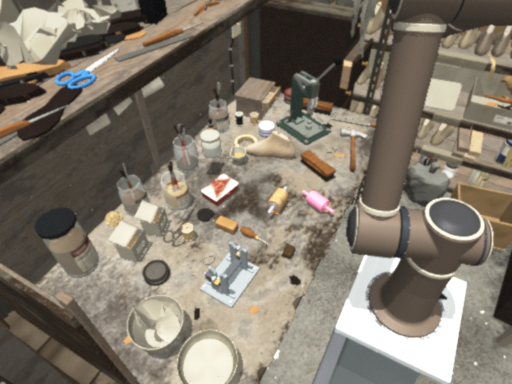

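View pics/side0.png

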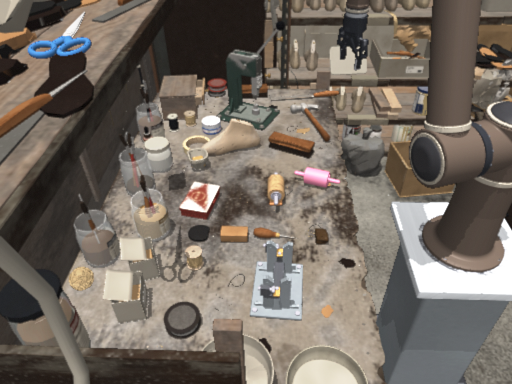

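The cork roller is at scene (277,200) and side (276,188). The grey stand is at scene (231,277) and side (278,287), the pink decoy at side (317,177), and the awl and sanding block lie just behind the stand.

```bash
cat > h.py <<'E'
from workcell import bot, read_camera, camera_model
import numpy as np, cv2
def ray(n,uv,pose=None):
    m=camera_model(n);d=np.linalg.inv(m["intrinsics"])@np.array([*uv,1.])
    if n=="wrist":
        s=pose or bot.observe();T=m["hand_eye"];R=s["tool_rot"]
        return s["tcp_pos"]+R@T[:3,3],R@T[:3,:3]@d
    return -m["R"].T@m["t"],m["R"].T@d
def plane(n,uv,z,pose=None):
    o,d=ray(n,uv,pose);return o+d*(z-o[2])/d[2]
E
python3 - <<'E'
from h import *
for n,uv,z in [("scene",(277,200),35),("side",(276,188),35),("scene",(231,277),10),("side",(278,288),10),("side",(317,177),35),("side",(234,234),27),("side",(270,234),20),("side",(320,236),20)]:
    print(n,uv,plane(n,uv,z).round())
im=cv2.cvtColor(read_camera("side"),cv2.COLOR_RGB2BGR)
cv2.imwrite("pics/sidecrop.png",cv2.resize(im[150:330,200:350],None,fx=3.3,fy=3.3,interpolation=2))
E
```

```text
scene (277, 200) [ 491. -167.   35.]
side (276, 188) [ 487. -165.   35.]
scene (231, 277) [482. 165.  10.]
side (278, 288) [481. 172.  10.]
side (317, 177) [ 364. -220.   35.]
side (234, 234) [597.  17.  27.]
side (270, 234) [502.   7.  20.]
side (320, 236) [371.  11.  20.]
```

View pics/sidecrop.png

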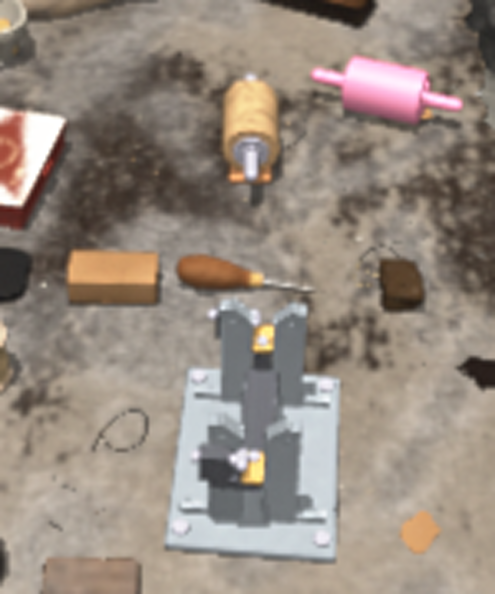

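The wide views place the roller near (489,-166) and the stand near (481,168), both axles roughly along world y. I'll go above the roller with tool x along +y.

>>> play_rows(increments=[{"x": 0.0393, "y": -0.03, "z": -0.002, "hand": 1}, {"x": 0.0393, "y": -0.03, "z": -0.002}, {"x": 0.0393, "y": -0.03, "z": -0.002}, {"x": 0.0393, "y": -0.03, "z": -0.002}, {"x": 0.0393, "y": -0.03, "z": -0.002}, {"x": 0.0393, "y": -0.03, "z": -0.002}, {"x": 0.0393, "y": -0.03, "z": -0.002}, {"x": 0.0393, "y": -0.03, "z": -0.002}, {"x": 0.0393, "y": -0.03, "z": -0.002}, {"x": 0.0393, "y": -0.03, "z": -0.002}, {"wz": -9.5}, {"wz": -9.5}, {"wz": -9.5}, {"wz": -9.5}, {"wz": -9.5}, {"wz": -9.5}, {"wz": -9.4}, {}, {}])

```text
schema error: expected keys wx, wy, wz, x, y, z, hand
```

```bash
python3 - <<'E'
from h import *
s=bot.observe();print(s["time_s"],s["tcp_pos"],s["tool_rot"],s["joint_positions"])
im=read_camera("wrist");cv2.imwrite("pics/w1.png",im[...,::-1])
hsv=cv2.cvtColor(im,cv2.COLOR_RGB2HSV)
E
```

```text
0.15 [ 249.89034127 -572.16131718  230.27888321] [[ 9.16430747e-01  4.00192817e-01 -6.28368874e-04]
 [ 4.00193290e-01 -9.16429071e-01  1.75743980e-03]
 [ 1.27459283e-04 -1.86204088e-03 -9.99998258e-01]] [-1.22874481e+00  3.08862844e-01  1.63488573e+00 -2.66678178e-06
  1.19971048e+00 -6.96753904e-02]
```

View pics/w1.png

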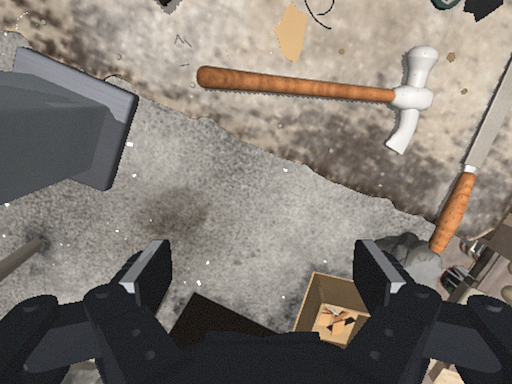

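The move was refused because every row needs all seven keys. The picture only shows the start view, with the hammer and the floor edge. I'll send it again with full rows.

>>> play_rows(increments=[{"wx": 0, "wy": 0, "wz": 0, "x": 0.0393, "y": -0.03, "z": -0.002, "hand": 1}, {"wx": 0, "wy": 0, "wz": 0, "x": 0.0393, "y": -0.03, "z": -0.002, "hand": 1}, {"wx": 0, "wy": 0, "wz": 0, "x": 0.0393, "y": -0.03, "z": -0.002, "hand": 1}, {"wx": 0, "wy": 0, "wz": 0, "x": 0.0393, "y": -0.03, "z": -0.002, "hand": 1}, {"wx": 0, "wy": 0, "wz": 0, "x": 0.0393, "y": -0.03, "z": -0.002, "hand": 1}, {"wx": 0, "wy": 0, "wz": 0, "x": 0.0393, "y": -0.03, "z": -0.002, "hand": 1}, {"wx": 0, "wy": 0, "wz": 0, "x": 0.0393, "y": -0.03, "z": -0.002, "hand": 1}, {"wx": 0, "wy": 0, "wz": 0, "x": 0.0393, "y": -0.03, "z": -0.002, "hand": 1}, {"wx": 0, "wy": 0, "wz": 0, "x": 0.0393, "y": -0.03, "z": -0.002, "hand": 1}, {"wx": 0, "wy": 0, "wz": 0, "x": 0.0393, "y": -0.03, "z": -0.002, "hand": 1}, {"wx": 0, "wy": 0, "wz": -9.5, "x": 0, "y": 0, "z": 0, "hand": 1}, {"wx": 0, "wy": 0, "wz": -9.5, "x": 0, "y": 0, "z": 0, "hand": 1}, {"wx": 0, "wy": 0, "wz": -9.5, "x": 0, "y": 0, "z": 0, "hand": 1}, {"wx": 0, "wy": 0, "wz": -9.5, "x": 0, "y": 0, "z": 0, "hand": 1}, {"wx": 0, "wy": 0, "wz": -9.5, "x": 0, "y": 0, "z": 0, "hand": 1}, {"wx": 0, "wy": 0, "wz": -9.5, "x": 0, "y": 0, "z": 0, "hand": 1}, {"wx": 0, "wy": 0, "wz": -9.4, "x": 0, "y": 0, "z": 0, "hand": 1}, {"wx": 0, "wy": 0, "wz": 0, "x": 0, "y": 0, "z": 0, "hand": 1}, {"wx": 0, "wy": 0, "wz": 0, "x": 0, "y": 0, "z": 0, "hand": 1}])

```text
time_s: 2.58
tcp_pos: [490.1, -140.5, 251.2]
tool_rot: [[0.002, 1.0, -0.0], [1.0, -0.002, 0.0], [0.0, -0.0, -1.0]]
contact_force: [0.4, -0.2, 0.3]
gripper_width: 0.997
finger_force: 0.0
```

```bash
python3 - <<'E'
from h import *
s=bot.observe();print(s["time_s"],s["tcp_pos"],s["tool_rot"],s["joint_positions"],s["contact_force"])
im=read_camera("wrist");cv2.imwrite("pics/w2.png",im[...,::-1])
E
```

```text
2.575 [ 490.11182954 -140.50585167  251.17188979] [[ 2.40829332e-03  9.99997082e-01 -1.88454967e-04]
 [ 9.99997097e-01 -2.40827904e-03  7.59735967e-05]
 [ 7.55195229e-05 -1.88637387e-04 -9.99999979e-01]] [-3.64618064e-01  6.54356555e-02  1.88014647e+00  4.05891110e-06
  1.19621368e+00 -3.62211261e-01] [ 0.41585143 -0.1768027   0.33328836]
```

View pics/w2.png

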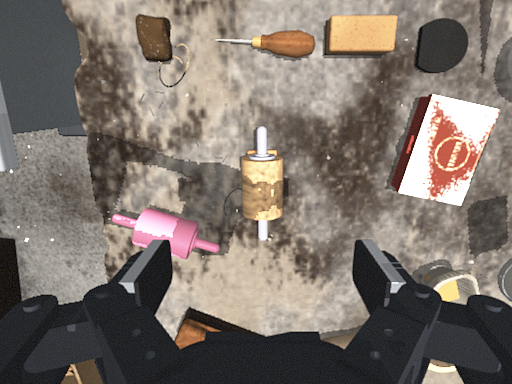

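The cork roller spans (242..284, 150..220). Its axle tips are at (262,127) and (264,239). I'll measure them with a mask.

```bash
python3 - <<'E'
from h import *
im=read_camera("wrist").astype(int)
r,g,b=[im[...,i] for i in range(3)]
m=np.zeros(r.shape,bool);m[118:246,250:276]=((b>=r)&(b>130))[118:246,250:276]
tip=[]
for lo,hi in((118,150),(221,246)):
    v,u=np.nonzero(m[lo:hi]);v+=lo;print(len(u),u.mean(),v.min(),v.max(),u.min(),u.max())
    tip.append((u.mean(),v.min() if lo<200 else v.max()+1)) 
P=[plane("wrist",t,35.4) for t in tip];print(tip,P,(P[0]+P[1])/2,np.linalg.norm(P[0]-P[1]))
d=P[0]-P[1];print("angle from y deg",np.degrees(np.arctan2(-d[0],d[1])))
# cork edges on rows by gradient
gr=cv2.GaussianBlur(im.astype(np.uint8),(3,9),0).astype(int)
for v in (165,185,205):
    e=np.abs(np.diff(gr[v,225:300],axis=0)).sum(1);k=np.argsort(e)[-4:]+225;print(v,sorted(k))
E
```

```text
230 261.495652173913 126 149 257 266
185 262.5081081081081 221 240 258 267
[(np.float64(261.495652173913), np.int64(126)), (np.float64(262.5081081081081), np.int64(241))] [array([490.23365649, -97.73321951,  35.4       ]), array([ 491.13676148, -242.25176348,   35.4       ])] [ 490.68520899 -169.9924915    35.4       ] 144.52136571865017
angle from y deg 0.35804007600366666
165 [np.int64(238), np.int64(239), np.int64(281), np.int64(282)]
185 [np.int64(282), np.int64(283), np.int64(287), np.int64(288)]
205 [np.int64(242), np.int64(275), np.int64(276), np.int64(281)]
```

>>> play_rows(increments=[{"wx": 0, "wy": 0, "wz": -0.4, "x": -0.0295, "y": 0.0005, "z": 0.02, "hand": 1}, {"wx": 0, "wy": 0, "wz": 0, "x": 0, "y": 0, "z": 0.05, "hand": 1}, {"wx": 0, "wy": 0, "wz": 0, "x": 0, "y": 0, "z": 0.05, "hand": 1}, {"wx": 0, "wy": 0, "wz": 0, "x": 0, "y": 0, "z": 0.05, "hand": 1}, {"wx": 0, "wy": 0, "wz": 0, "x": 0, "y": 0, "z": 0.036, "hand": 1}, {"wx": 0, "wy": 0, "wz": 0, "x": 0, "y": 0, "z": 0.02, "hand": 1}, {"wx": 0, "wy": 0, "wz": 0, "x": 0, "y": 0, "z": 0.01, "hand": 1}, {"wx": 0, "wy": 0, "wz": 0, "x": 0, "y": 0, "z": 0, "hand": 1}, {"wx": 0, "wy": 0, "wz": 0, "x": 0, "y": 0, "z": 0, "hand": 0.3}, {"wx": 0, "wy": 0, "wz": 0, "x": 0, "y": 0, "z": 0, "hand": 0.3}, {"wx": 0, "wy": 0, "wz": 0, "x": 0, "y": 0, "z": 0, "hand": 0.3}, {"wx": 0, "wy": 0, "wz": 0, "x": 0, "y": 0, "z": 0, "hand": 0.3}, {"wx": 0, "wy": 0, "wz": 0, "x": 0, "y": 0, "z": 0, "hand": 0.3}, {"wx": 0, "wy": 0, "wz": 0, "x": 0, "y": 0, "z": 0, "hand": 0.3}], newtons=60)

```text
time_s: 4.42
tcp_pos: [490.2, -170.4, 16.8]
tool_rot: [[-0.007, 1.0, -0.001], [1.0, 0.007, -0.0], [-0.0, -0.001, -1.0]]
contact_force: [-4.6, 0.2, 6.8]
gripper_width: 0.566
finger_force: 60.7
```

Gripped at about 48 mm. Next I lift it and go to a spot beside the stand, so the held roller does not hide the stand.

>>> play_rows(increments=[{"wx": 0, "wy": 0, "wz": 0, "x": 0, "y": 0, "z": -0.01, "hand": 0.3}, {"wx": 0, "wy": 0, "wz": 0, "x": 0, "y": 0, "z": -0.03, "hand": 0.3}, {"wx": 0, "wy": 0, "wz": 0, "x": 0, "y": 0, "z": -0.04, "hand": 0.3}, {"wx": 0, "wy": 0, "wz": 0, "x": 0, "y": 0, "z": -0.04, "hand": 0.3}, {"wx": 0, "wy": 0, "wz": 0, "x": 0, "y": 0, "z": -0.04, "hand": 0.3}, {"wx": 0, "wy": 0, "wz": 0, "x": 0.02, "y": 0.01, "z": -0.03, "hand": 0.3}, {"wx": 0, "wy": 0, "wz": 0, "x": 0.04, "y": 0.013, "z": 0, "hand": 0.3}, {"wx": 0, "wy": 0, "wz": 0, "x": 0.04, "y": 0.013, "z": 0, "hand": 0.3}, {"wx": 0, "wy": 0, "wz": 0, "x": 0.04, "y": 0.013, "z": 0, "hand": 0.3}, {"wx": 0, "wy": 0, "wz": 0, "x": 0.04, "y": 0.013, "z": 0, "hand": 0.3}, {"wx": 0, "wy": 0, "wz": 0, "x": 0.04, "y": 0.013, "z": 0, "hand": 0.3}, {"wx": 0, "wy": 0, "wz": 0, "x": 0.04, "y": 0.013, "z": 0, "hand": 0.3}, {"wx": 0, "wy": 0, "wz": 0, "x": 0.04, "y": 0.012, "z": 0, "hand": 0.3}, {"wx": 0, "wy": 0, "wz": 0, "x": 0.02, "y": 0, "z": 0, "hand": 0.3}, {"wx": 0, "wy": 0, "wz": 0, "x": 0, "y": 0, "z": 0, "hand": 0.3}, {"wx": 0, "wy": 0, "wz": 0, "x": 0, "y": 0, "z": 0, "hand": 0.3}])

```text
time_s: 6.42
tcp_pos: [587.8, 149.5, 205.0]
tool_rot: [[-0.007, 1.0, -0.001], [1.0, 0.007, -0.001], [-0.001, -0.001, -1.0]]
contact_force: [-1.4, 0.1, -4.7]
gripper_width: 0.565
finger_force: 63.1
```

```bash
python3 - <<'E'
from h import *
s=bot.observe();print(s["time_s"],s["tcp_pos"],s["tool_rot"],s["contact_force"],s["wrist_torque"],s["gripper_width"])
np.savez("s3.npz",p=s["tcp_pos"],R=s["tool_rot"])
im=read_camera("wrist");cv2.imwrite("pics/w3.png",cv2.resize(im[...,::-1],(800,600),interpolation=2)); np.save("w3.npy",im)
E
```

```text
6.425 [587.81822116 149.50998982 204.96608976] [[-0.00657024  0.99997784 -0.00107212]
 [ 0.99997774  0.00656899 -0.00117181]
 [-0.00116474 -0.00107979 -0.99999874]] [-1.41778033  0.14431957 -4.67776252] [-0.02163042  0.01305496 -0.03310409] 0.5647667795953274
```

View pics/w3.png

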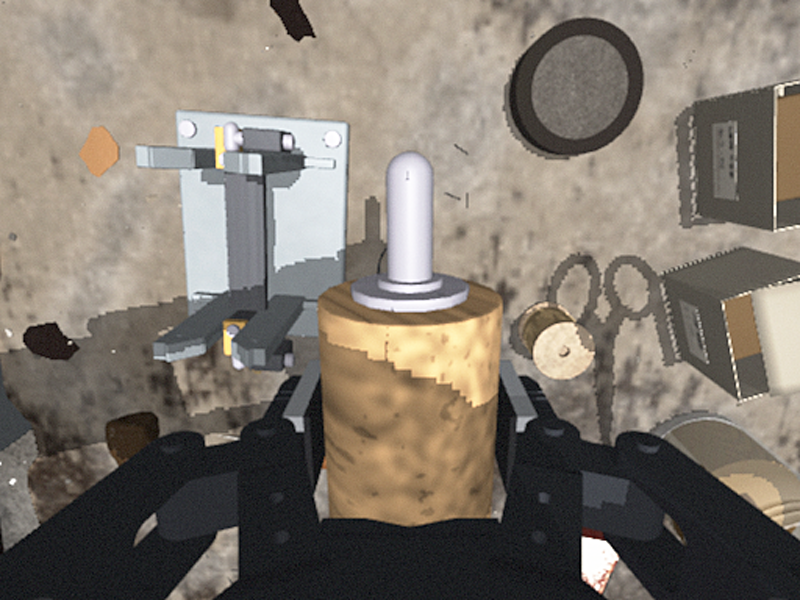

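The stand is at left. In the 800-wide picture its far base edge runs from (177,110) to (349,123), with cheek tops at (137..305,150) and (155..305,350). The roller hangs straight with its front axle at x≈408. I'll zoom in on the stand.

```bash
python3 - <<'E'
import numpy as np,cv2
im=np.load("w3.npy")[60:245,80:235]
cv2.imwrite("pics/w3c.png",cv2.resize(im[...,::-1],None,fx=3.2,fy=3.2,interpolation=2))
E
```

```text
(no output)
```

View pics/w3c.png

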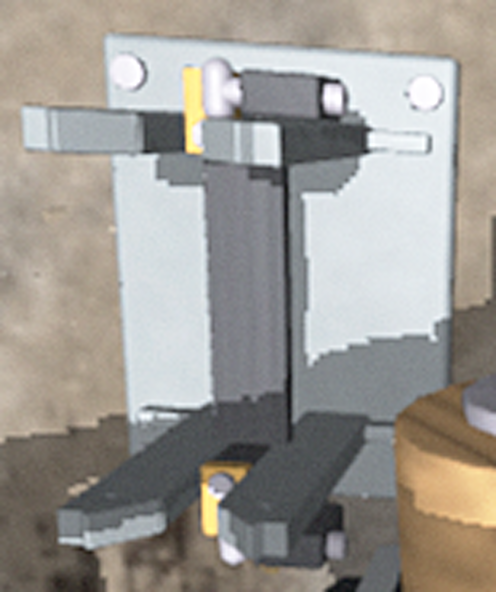

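Crop reading:
- Base corners are at (106,35) and (458,60), with side edges running down to (130,445) and (452,370).
- The far cheek's top outer corners are at (22,106/148) and (280,122/165).
- The near cheek's are at (58,511/547) and (288,520/556).

```bash
python3 - <<'E'
from h import *
f=np.load("s3.npz");s=dict(tcp_pos=f["p"],tool_rot=f["R"])
def P(c,z): return plane("wrist",(80+(c[0]+.5)/3.2-.5,60+(c[1]+.5)/3.2-.5),z,s)[:2]
TL,TR,LB,RB=[P(c,10) for c in((106,35),(458,60),(130,445),(452,370))]
bot_=P((380,497),10)
print("base",TL,TR,LB,RB,bot_,np.linalg.norm(TR-TL))
e=TR-TL;print("yaw top",np.degrees(np.arctan2(e[1],e[0])),"left",np.degrees(np.arctan2(*(-(TL-LB))[[0]],(TL-LB)[1])),"right",np.degrees(np.arctan2(-(TR-RB)[0],(TR-RB)[1])))
for n,c in dict(farL=((22,106),(22,148)),farR=((280,122),(280,165)),nearL=((58,511),(60,547)),nearR=((288,520),(288,556))).items():
    print(n,[P(k,114).round(1) for k in c])
# buttons/pads etc: held axle tip front
o=[plane("wrist",(u/1.5625,155/1.5625),220.4,s).round(1) for u in (387,432)];print("axle front",o)
im=np.load("w3.npy").astype(int);b=im[...,2];r=im[...,0]
for v in (105,120,135,150,165):
    k=np.nonzero((b[v,235:290]>=r[v,235:290])&(b[v,235:290]>120))[0]+235
    if len(k): 
        for z in(224,):print(v,k.min(),k.max(),plane("wrist",((k.min()+k.max())/2,v),z,s).round(1))
E
```

```text
base [434.04860189 248.87345124] [547.05544397 241.93750649] [424.54623923 110.11808113] [541.82345597 138.72325494] [513.86837713  90.61630915] 113.21949339508923
yaw top -3.512198635636881 left -3.9176612137713187 right -2.9018712460963925
farL [array([460.7, 225.2]), array([459.3, 216. ])]
farR [array([518.9, 222.1]), array([518.2, 212.6])]
nearL [array([454.6, 126.7]), array([453.7, 116.7])]
nearR [array([513.1, 124.6]), array([512.3, 114.6])]
axle front [array([582.5, 221.4, 220.4]), array([593.9, 221.5, 220.4])]
105 249 275 [588.2 219.3 224. ]
120 248 276 [588.2 213.6 224. ]
135 248 276 [588.2 207.8 224. ]
150 248 275 [588.1 201.9 224. ]
165 248 275 [588.1 195.7 224. ]
```

Stand centre is about (486.2,169.0), yaw about -3.45°. The roller hangs centred in the grip, axle 18.6 mm above the TCP. I'll go over the slots and stop just above the mouths.

>>> play_rows(increments=[{"wx": 0, "wy": 0, "wz": 0, "x": 0.005, "y": -0.015, "z": 0, "hand": 0.3}, {"wx": 0, "wy": 0, "wz": 0, "x": 0.005, "y": -0.03, "z": 0, "hand": 0.3}, {"wx": 0, "wy": 0, "wz": 0, "x": 0.005, "y": -0.03, "z": 0, "hand": 0.3}, {"wx": 0, "wy": 0, "wz": 0, "x": 0.0052, "y": -0.0265, "z": 0, "hand": 0.3}, {"wx": 0, "wy": 0, "wz": 3.5, "x": 0, "y": 0, "z": 0.01, "hand": 0.3}, {"wx": 0, "wy": 0, "wz": 0, "x": 0, "y": 0, "z": 0.03, "hand": 0.3}, {"wx": 0, "wy": 0, "wz": 0, "x": 0, "y": 0, "z": 0.03, "hand": 0.3}, {"wx": 0, "wy": 0, "wz": 0, "x": 0, "y": 0, "z": 0.02, "hand": 0.3}, {"wx": 0, "wy": 0, "wz": 0, "x": 0, "y": 0, "z": 0.01, "hand": 0.3}, {"wx": 0, "wy": 0, "wz": 0, "x": 0, "y": 0, "z": 0, "hand": 0.3}, {"wx": 0, "wy": 0, "wz": 0, "x": 0, "y": 0, "z": 0, "hand": 0.3}])

```text
time_s: 7.85
tcp_pos: [487.7, 170.3, 106.4]
tool_rot: [[0.054, 0.999, 0.002], [0.999, -0.054, 0.001], [0.001, 0.002, -1.0]]
contact_force: [-0.5, -0.7, -3.1]
gripper_width: 0.566
finger_force: 63.2
```

```bash
python3 - <<'E'
from h import *
s=bot.observe();print(s["time_s"],s["tcp_pos"],s["tool_rot"],s["contact_force"],s["wrist_torque"],s["gripper_width"])
im=read_camera("wrist");np.save("w4.npy",im)
cv2.imwrite("pics/w4.png",cv2.resize(im[:230,120:400,::-1],None,fx=2.6,fy=2.6,interpolation=2))
E
```

```text
7.85 [487.67082303 170.29000446 106.3608758 ] [[ 5.44195644e-02  9.98516306e-01  1.92284449e-03]
 [ 9.98517955e-01 -5.44206785e-02  5.31881317e-04]
 [ 6.35734670e-04  1.89105000e-03 -9.99998010e-01]] [-0.45446516 -0.65834998 -3.09972248] [-0.00475132  0.00927896 -0.03189788] 0.5664626114105589
```

View pics/w4.png

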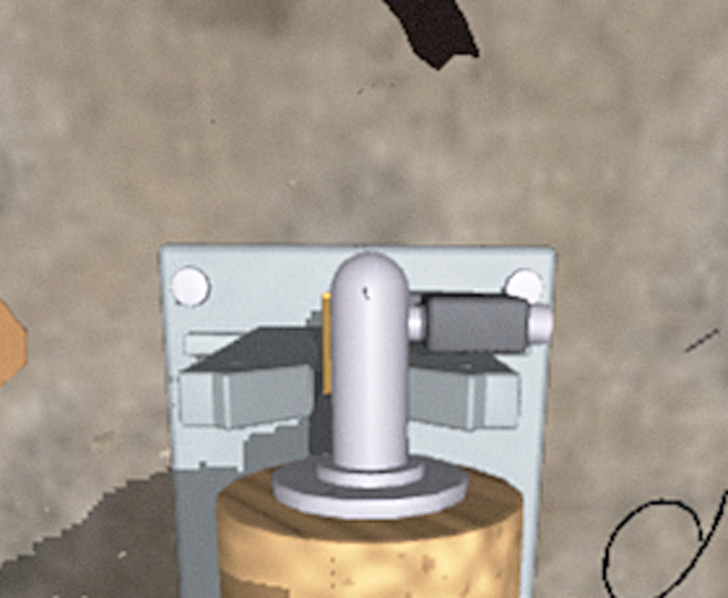

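The axle centre (crop x=370, on the camera axis) is right of the stand's centre line (349–357). That makes it about 3.5 mm too far in +x; the yaw matches. I'll correct that and enter the slots slowly.

>>> play_rows(increments=[{"wx": 0, "wy": 0, "wz": 0, "x": -0.001, "y": -0.0037, "z": 0, "hand": 0.3}, {"wx": 0, "wy": 0, "wz": 0, "x": 0, "y": 0, "z": 0.006, "hand": 0.3}, {"wx": 0, "wy": 0, "wz": 0, "x": 0, "y": 0, "z": 0.006, "hand": 0.3}, {"wx": 0, "wy": 0, "wz": 0, "x": 0, "y": 0, "z": 0.006, "hand": 0.3}, {"wx": 0, "wy": 0, "wz": 0, "x": 0, "y": 0, "z": 0.004, "hand": 0.3}, {"wx": 0, "wy": 0, "wz": 0, "x": 0, "y": 0, "z": 0, "hand": 0.3}])

```text
time_s: 8.65
tcp_pos: [483.0, 169.3, 82.8]
tool_rot: [[0.054, 0.999, -0.001], [0.999, -0.054, -0.0], [-0.0, -0.001, -1.0]]
contact_force: [0.4, 0.2, -3.2]
gripper_width: 0.565
finger_force: 63.2
```

>>> play_rows(increments=[{"wx": 0, "wy": 0, "wz": 0, "x": 0, "y": 0, "z": 0.002, "hand": 0.3}, {"wx": 0, "wy": 0, "wz": 0, "x": 0, "y": 0, "z": 0.002, "hand": 0.3}, {"wx": 0, "wy": 0, "wz": 0, "x": 0, "y": 0, "z": 0.002, "hand": 0.3}, {"wx": 0, "wy": 0, "wz": 0, "x": 0, "y": 0, "z": 0, "hand": 0.3}])

```text
time_s: 9.15
tcp_pos: [483.1, 169.3, 77.2]
tool_rot: [[0.054, 0.999, -0.0], [0.999, -0.054, -0.0], [-0.0, -0.0, -1.0]]
contact_force: [-0.2, -0.7, -3.5]
gripper_width: 0.562
finger_force: 63.2
```

>>> play_rows(increments=[{"wx": 0, "wy": 0, "wz": 0, "x": 0, "y": 0, "z": 0.002, "hand": 0.3}, {"wx": 0, "wy": 0, "wz": 0, "x": 0, "y": 0, "z": 0.002, "hand": 0.3}, {"wx": 0, "wy": 0, "wz": 0, "x": 0, "y": 0, "z": 0.002, "hand": 0.3}, {"wx": 0, "wy": 0, "wz": 0, "x": 0, "y": 0, "z": 0, "hand": 0.3}])

```text
time_s: 9.65
tcp_pos: [482.9, 169.5, 71.7]
tool_rot: [[0.055, 0.998, -0.001], [0.998, -0.055, 0.0], [0.0, -0.001, -1.0]]
contact_force: [-2.0, -0.6, 2.1]
gripper_width: 0.567
finger_force: 64.0
```

>>> play_rows(increments=[{"wx": 0, "wy": 0, "wz": 0, "x": 0, "y": 0, "z": 0.001, "hand": 0.3}, {"wx": 0, "wy": 0, "wz": 0, "x": 0, "y": 0, "z": 0.001, "hand": 0.3}, {"wx": 0, "wy": 0, "wz": 0, "x": 0, "y": 0, "z": 0, "hand": 0.3}])

```text
time_s: 10.02
tcp_pos: [482.9, 169.5, 69.1]
tool_rot: [[0.055, 0.999, -0.0], [0.999, -0.055, 0.0], [0.0, -0.0, -1.0]]
contact_force: [-2.9, 0.7, 2.5]
gripper_width: 0.565
finger_force: 64.0
```

>>> play_rows(increments=[{"wx": 0, "wy": 0, "wz": 0, "x": 0, "y": 0, "z": 0.001, "hand": 0.3}, {"wx": 0, "wy": 0, "wz": 0, "x": 0, "y": 0, "z": 0.001, "hand": 0.3}, {"wx": 0, "wy": 0, "wz": 0, "x": 0, "y": 0, "z": 0.001, "hand": 0.3}, {"wx": 0, "wy": 0, "wz": 0, "x": 0, "y": 0, "z": 0, "hand": 0.3}])

```text
time_s: 10.52
tcp_pos: [482.8, 169.3, 65.8]
tool_rot: [[0.054, 0.999, -0.0], [0.999, -0.054, -0.0], [-0.0, -0.0, -1.0]]
contact_force: [-2.5, 0.8, -1.8]
gripper_width: 0.566
finger_force: 63.7
```

>>> play_rows(increments=[{"wx": 0, "wy": 0, "wz": 0, "x": 0, "y": 0, "z": 0.001, "hand": 0.3}, {"wx": 0, "wy": 0, "wz": 0, "x": 0, "y": 0, "z": 0.001, "hand": 0.3}, {"wx": 0, "wy": 0, "wz": 0, "x": 0, "y": 0, "z": 0.001, "hand": 0.3}, {"wx": 0, "wy": 0, "wz": 0, "x": 0, "y": 0, "z": 0, "hand": 0.3}])

```text
time_s: 11.02
tcp_pos: [482.9, 169.2, 63.2]
tool_rot: [[0.054, 0.999, -0.0], [0.999, -0.054, -0.0], [-0.0, -0.0, -1.0]]
contact_force: [-3.7, 0.2, -0.4]
gripper_width: 0.566
finger_force: 63.7
```

>>> play_rows(increments=[{"wx": 0, "wy": 0, "wz": 0, "x": 0, "y": 0, "z": 0.001, "hand": 0.3}, {"wx": 0, "wy": 0, "wz": 0, "x": 0, "y": 0, "z": 0.001, "hand": 0.3}, {"wx": 0, "wy": 0, "wz": 0, "x": 0, "y": 0, "z": 0, "hand": 0.3}])

```text
time_s: 11.4
tcp_pos: [482.9, 169.2, 61.1]
tool_rot: [[0.054, 0.999, -0.0], [0.999, -0.054, -0.0], [-0.0, -0.0, -1.0]]
contact_force: [-4.3, 0.3, 1.6]
gripper_width: 0.566
finger_force: 63.6
```

```bash
python3 -c "
from h import *
s=bot.observe();print(s['wrist_torque'],s['contact_force'],s['tcp_pos'])"
```

```text
[ 0.02935548  0.63525897 -0.18965158] [-4.3066478   0.32568443  1.59795576] [482.92452842 169.24455036  61.14902112]
```

>>> play_rows(increments=[{"wx": 0, "wy": 0, "wz": 0, "x": 0, "y": 0, "z": 0.001, "hand": 0.3}, {"wx": 0, "wy": 0, "wz": 0, "x": 0, "y": 0, "z": 0.001, "hand": 0.3}, {"wx": 0, "wy": 0, "wz": 0, "x": 0, "y": 0, "z": 0, "hand": 0.3}])

```text
time_s: 11.78
tcp_pos: [483.0, 169.3, 60.6]
tool_rot: [[0.054, 0.999, -0.001], [0.999, -0.054, -0.0], [-0.0, -0.001, -1.0]]
contact_force: [-7.8, -0.9, 10.8]
gripper_width: 0.569
finger_force: 65.1
```

```bash
python3 -c "
from h import *
s=bot.observe();print(s['wrist_torque'],s['contact_force'],s['tcp_pos'])"
```

```text
[-0.20216502  1.26839524 -0.18919406] [-7.75062977 -0.90901219 10.80181849] [482.99710946 169.26602541  60.59808352]
```

>>> play_rows(increments=[{"wx": 0, "wy": 0, "wz": 0, "x": 0, "y": -0.001, "z": 0, "hand": 0.3}, {"wx": 0, "wy": 0, "wz": 0, "x": 0, "y": 0, "z": 0.001, "hand": 0.3}, {"wx": 0, "wy": 0, "wz": 0, "x": 0, "y": 0, "z": 0, "hand": 0.3}])

```text
time_s: 12.15
tcp_pos: [483.0, 169.3, 60.5]
tool_rot: [[0.054, 0.999, 0.001], [0.999, -0.054, -0.0], [-0.0, 0.001, -1.0]]
contact_force: [-7.6, -3.0, 14.9]
gripper_width: 0.568
finger_force: 65.4
```

```bash
python3 -c "
from h import *
s=bot.observe();print(s['wrist_torque'],s['contact_force'],s['tcp_pos'])"
```

```text
[-0.40979588  1.26555164 -0.2177536 ] [-7.64710867 -2.95405193 14.8516409 ] [483.01827565 169.2863305   60.52745531]
```

The descent has stopped dead at TCP z 60.5: 4 N more gave only 0.1 mm. The softer plunger bump was passed at 72–66. I'll check with one composite picture.

```bash
python3 - <<'E'
from h import *
w=read_camera("wrist")[60:220,150:380,::-1];sd=read_camera("side")[225:325,235:325,::-1]
sc=read_camera("scene")[230:310,190:270,::-1]
r=lambda i,W,H:cv2.resize(i,(W,H),interpolation=2)
a=r(w,460,320);b=np.hstack([r(sd,320,356)])
out=np.zeros((600,790,3),np.uint8);out[:320,:460]=a;out[:356,465:785]=b;out[325:600,:275]=r(sc,275,275)
cv2.imwrite("pics/c5.png",out)
E
```

```text
(no output)
```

View pics/c5.png

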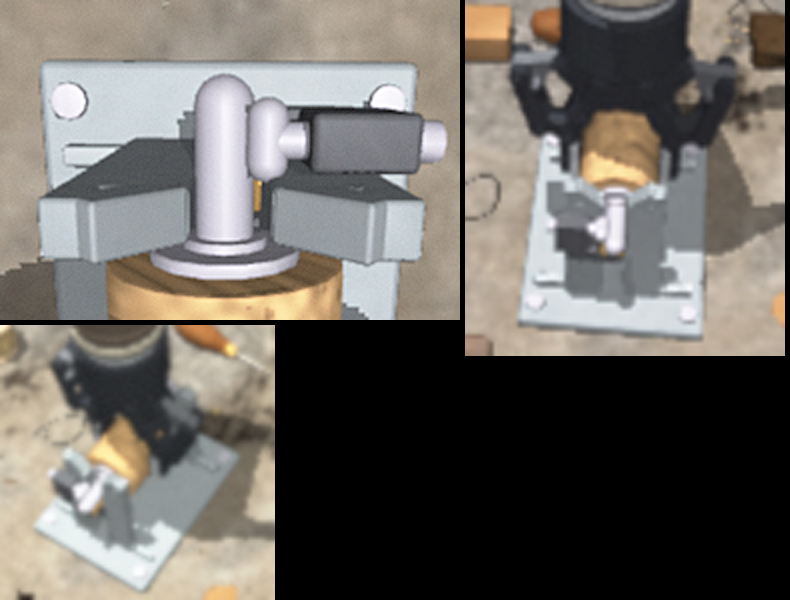

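The front plunger nose now lies over the axle's right side (wrist crop 248..285), and the axle sits in the slot about 1 mm to -x. I'll give one slightly firmer press to be sure both ends are down, easing the side load.

>>> play_rows(increments=[{"wx": 0, "wy": 0, "wz": 0, "x": 0, "y": 0, "z": 0.001, "hand": 0.3}, {"wx": 0, "wy": 0, "wz": 0, "x": 0, "y": 0, "z": 0.001, "hand": 0.3}, {"wx": 0, "wy": 0, "wz": 0, "x": 0, "y": 0, "z": 0, "hand": 0.3}, {"wx": 0, "wy": 0, "wz": 0, "x": 0, "y": 0, "z": 0, "hand": 0.3}])

```text
time_s: 12.8
tcp_pos: [483.1, 169.3, 60.5]
tool_rot: [[0.054, 0.999, 0.0], [0.999, -0.054, -0.001], [-0.001, 0.0, -1.0]]
contact_force: [-12.8, -3.9, 27.9]
gripper_width: 0.57
finger_force: 66.8
```

```bash
python3 -c "
from h import *
s=bot.observe();print(s['wrist_torque'],s['contact_force'],s['tcp_pos'],s['tool_rot'][2])"
```

```text
[-0.54858276  2.06672501 -0.230222  ] [-12.78822394  -3.88674755  27.89044613] [483.08220718 169.30799812  60.45621384] [-6.63267653e-04  1.54878374e-04 -9.99999768e-01]
```

Rigid bottom at 31 N, z unchanged. I'll relax the press, open and withdraw upward.

>>> play_rows(increments=[{"wx": 0, "wy": 0, "wz": 0, "x": 0, "y": 0, "z": -0.002, "hand": 0.3}, {"wx": 0, "wy": 0, "wz": 0, "x": 0, "y": 0, "z": -0.0015, "hand": 0.3}, {"wx": 0, "wy": 0, "wz": 0, "x": 0, "y": 0, "z": 0, "hand": 0.3}], newtons=60)

```text
time_s: 13.18
tcp_pos: [483.0, 169.3, 60.6]
tool_rot: [[0.054, 0.999, 0.002], [0.999, -0.054, -0.0], [0.0, 0.002, -1.0]]
contact_force: [-4.4, -1.9, 7.6]
gripper_width: 0.567
finger_force: 64.1
```

>>> play_rows(increments=[{"wx": 0, "wy": 0, "wz": 0, "x": 0, "y": 0, "z": -0.0005, "hand": 0.6}, {"wx": 0, "wy": 0, "wz": 0, "x": 0, "y": 0, "z": 0, "hand": 0.8}, {"wx": 0, "wy": 0, "wz": 0, "x": 0, "y": 0, "z": 0, "hand": 1}, {"wx": 0, "wy": 0, "wz": 0, "x": 0, "y": 0, "z": 0, "hand": 1}, {"wx": 0, "wy": 0, "wz": 0, "x": 0, "y": 0, "z": 0, "hand": 1}, {"wx": 0, "wy": 0, "wz": 0, "x": 0, "y": 0, "z": 0, "hand": 1}])

```text
time_s: 13.92
tcp_pos: [482.2, 169.4, 60.3]
tool_rot: [[0.054, 0.999, 0.0], [0.999, -0.054, 0.0], [0.0, 0.0, -1.0]]
contact_force: [-0.0, 0.2, -0.4]
gripper_width: 0.996
finger_force: 0.0
```

Open and free. I'll withdraw straight up, then look down at both ends.

>>> play_rows(increments=[{"wx": 0, "wy": 0, "wz": 0, "x": 0, "y": 0, "z": -0.02, "hand": 1}, {"wx": 0, "wy": 0, "wz": 0, "x": 0, "y": 0, "z": -0.04, "hand": 1}, {"wx": 0, "wy": 0, "wz": 0, "x": 0, "y": 0, "z": -0.04, "hand": 1}, {"wx": 0, "wy": 0, "wz": 0, "x": 0, "y": 0, "z": -0.04, "hand": 1}, {"wx": 0, "wy": 0, "wz": 0, "x": 0.02, "y": 0, "z": -0.02, "hand": 1}, {"wx": 0, "wy": 0, "wz": 0, "x": 0.02, "y": 0, "z": 0, "hand": 1}, {"wx": 0, "wy": 0, "wz": 0, "x": 0, "y": 0, "z": 0, "hand": 1}, {"wx": 0, "wy": 0, "wz": 0, "x": 0, "y": 0, "z": 0, "hand": 1}])

```text
time_s: 14.92
tcp_pos: [483.0, 208.9, 218.3]
tool_rot: [[0.053, 0.999, -0.004], [0.999, -0.053, -0.002], [-0.002, -0.003, -1.0]]
contact_force: [-0.2, -0.4, -0.4]
gripper_width: 1.001
finger_force: 0.0
```

```bash
python3 - <<'E'
from h import *
print(bot.observe()["contact_force"])
w=read_camera("wrist")[90:290,185:335,::-1];sd=read_camera("side")[225:325,235:325,::-1]
r=lambda i,W,H:cv2.resize(i,(W,H),interpolation=2)
out=np.zeros((600,790,3),np.uint8);out[:600,:450]=r(w,450,600);out[:356,465:785]=r(sd,320,356)
cv2.imwrite("pics/c6.png",out)
E
```

```text
[-0.23606595 -0.41333853 -0.42485057]
```

View pics/c6.png

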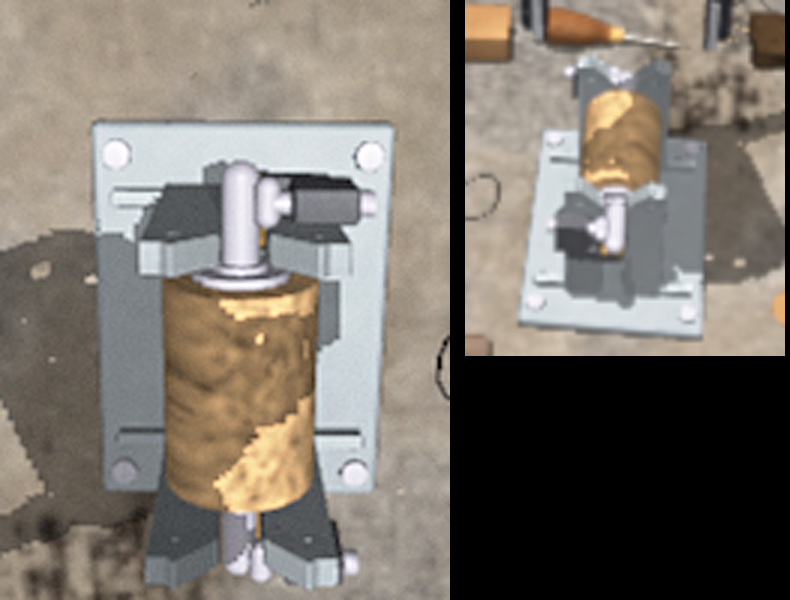

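Both ends lie equally deep, each with its plunger nose over the axle's +x side, and nothing is touching the roller. Handing in.

```bash
python3 -c "
from workcell import bot
print(bot.hand_in())"
```

```text
the job is handed in; nothing more can be done
None
```

The cork roller is seated in the stand and released, and the job is handed in; no verdict came back. It hit a hard stop at a peak press of about 31 N (limit 45 N), and in the last picture both plunger noses lay over the axle. I had no direct reading of the buttons or plungers.

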